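# Fill the castor-ball tube

## Task

Pick up the red scoop by its bridge handle and pour its three steel castor balls through the red funnel into the clear tube under it. Then set the empty red scoop down upright and flat on the table and let go.

Things in the scene. Friction and masses are not known exactly. Their poses are not given: they have to be found in the camera images.
- red_scoop_grip (a point): Red scoop, 90 g. Point: centre of its handle, a bar along y, 14 mm thick (x), 20 high, 66 above the flat underside, 70 free between end posts. Pan below: 76 wide, walls 30 high, back 43 behind (+x). Spout at -x: ramp from 31 mm out, up 19 degrees to an open edge 54 wide, 75 mm out, 17 above the underside. Balls roll out when the spout tips down over 20 degrees; 45 empties it. z up when standing.
- red_funnel_mouth (a point): Centre of the rim of the red funnel, 148 mm above the table, z up. Round, 126 mm across, 46 deep, throat 40; fixed on a clear upright tube (52 mm outside, 46 inside, its floor 12 above the table) on a grey disc fixed to the table. A blue funnel on a like tube stands near.
- ball1_center (a point): Centre of one of three loose steel castor balls, 16 mm in diameter, 17 g, that start in the pan of the red scoop.
- ball2_center (a point): Centre of one of three loose steel castor balls, 16 mm in diameter, 17 g, that start in the pan of the red scoop.
- ball3_center (a point): Centre of one of three loose steel castor balls, 16 mm in diameter, 17 g, that start in the pan of the red scoop.
Not all that is in view belongs to the job. What is shaped like the part that bears red_scoop_grip but yellow is not meant.

How it is judged (in metres and radians):
On the way:
1. the red scoop is tipped (more than 20 degrees) in the air above the red funnel (angle between red_scoop_grip's own z axis and vertical above 0.35 rad and horizontal distance between red_scoop_grip and red_funnel_mouth below 0.2 m and height (world z) of red_scoop_grip above 0.15 m), for 0.2 s.
At the end, for the whole second after the job is handed in: All three steel balls lie inside the tube under the red funnel (centres within 26 mm of its axis and lower than 90 mm above the table), and the red scoop stands flat on the table (handle centre 58 to 74 mm up, tilted less than 0.15 rad) (horizontal distance between each of ball1_center, ball2_center, ball3_center and red_funnel_mouth below 0.026 m and height (world z) of each of ball1_center, ball2_center, ball3_center below 0.09 m and height (world z) of red_scoop_grip between 0.058 and 0.074 m and angle between red_scoop_grip's own z axis and vertical below 0.15 rad); the robot touches nothing.
It also fails if it takes over 61 s, if anything falls off the work surface, if the arm or the gripper's body presses on something with over 40 N, if the wrist force passes 120 N, or if a joint passes its speed limit or range.

## Robot

A 6-joint arm with a two-finger parallel gripper is mounted at the origin on the work surface. World frame = base frame: x ahead of the robot, y to its left, z up, the work surface at z = 0. Lengths are in mm, angles in rad, forces in N, time in s.
With the tool pointing down it reaches from about 425 to 950 mm from the base axis. Payload 3.5 kg.
Tool frame: the origin (TCP) lies on the centre line of the jaws, within the pads' length; the fingertips stand 17 mm ahead of it and the grasp point (between the pads) lies 2 mm behind it; z points along the fingers, y is the line along which they close (so a half turn about z gives the same grasp; the last joint's range is limited). The gripper opens to 85 mm and grips with 20 to 120 N. Pads are 22 mm wide; open, the fingers measure 114 mm over their backs; the gripper's body (76 mm by 85 mm) begins 54 mm behind the grasp point. The pads swing forward as they close: fully open they stand 13 mm farther back than shut.
Start: joints at [-0.15, 0.286, 1.577, -0, 1.279, -0.15], TCP at [674.986, 0.032, 248.325] pointing down, gripper open.
Joint ranges: [-2.77, 2.77], [-0.9, 2.22], [0.21, 2.48], [-1.53, 4.67], [0.24, 2.81], [-2.84, 2.84]. Speed limits (rad/s): [2.79, 2.79, 3.14, 3.14, 3.14, 3.14].

## Interface

Orientations are given as a unit quaternion [w, x, y, z].
In Python, from rig import bot gives the robot as it stands.
- The arm moves only by the tool jog_arm, never from a script. Its argument "steps" is a list of rows, each an object with "delta_pos": the shift along the tool's x, y, z in units of 40 mm (1.0 is 40 mm), a list of three; "rot": the turn, a rotation vector about the tool's x, y, z in units of 5 degrees (1.0 is 5 degrees), a list of three; "gripper": the opening, from 0 (shut) to 1 (fully open). A call has 1 to 8 rows; each row is the pose to reach, as a shift and turn from the pose commanded when the call began, along the tool's axes at that moment; what a row does not reach only later rows make up. A row lasts 1/12 s, in which the tool goes at most 41.7 mm and 7.16 degrees, less where a joint would pass 70% of its speed; a pose out of reach is approached as far as the arm can. A call with a gripper value outside its range is refused whole. The fingers move at their own pace and stop on an object; "grip_force" is the grip in N (left out, the last holds). Time passes only in rows, so rows that repeat a pose let the fingers close. It gives the time, the measured TCP pose, the force, the opening and the grip force at its end, in the units of the state.
- bot.sense(): the state, without advancing time (a new reading comes with each control period).
- bot.capture(name): name is "scene" or "side" or "wrist"; returns a dict with "color" (384x512x3 uint8, red, green, blue), "K" (3x3 intrinsics, pixels), "extrinsics" (4x4, takes a point from world to camera coordinates); the wrist camera has in their place "tool_from_camera" (4x4, takes a point from camera to tool coordinates, whose origin is the TCP and whose axes are the flange's). Camera axes: x right, y down, z forward; pixel columns grow to the right and rows downward; lengths in mm; the calibration is good to about 2 mm. The wrist camera is an equidistant fisheye: a pixel r from the principal point sees the ray r / f radians off the axis. A picture is of the moment at which its call begins: read the wrist's pose just before it. There is no depth.
- bot.sign_off(): hands the job in; it is judged then, once.
Trained networks look in a picture, given as the dict that the camera call returned (one of the last four; its "shot" number tells which), for a name from the list of things; names that differ only in an ending like _2 or _b are one class to them, and where a whole thing is asked for, a point or a joint stands for the part that bears it (a point fixed in the world has none). Each returns a list of dicts, best first, with "score" (0 to 1); they miss things now and then, are a little off and sometimes report something else, mostly with a low value. They report only what shows in the picture. A call takes as long as a camera call. They do not tell look-alikes from the thing itself.
- bot.look_for(name, picture): "centre" ([x, y, z] in mm, in world coordinates, good to about 4 mm: the middle of the surface that is visible of it).
- bot.outline_of(name, picture): "pixels" (384x512 bool, what is visible of it).
The state is a dict: "clock": time; "joints": joint angles; "joint_velocities": joint speeds; "joint_efforts": joint torques, N m; "ee_pos": TCP position; "tcp_rot": TCP orientation; "force": force on the tool from outside, world axes, zero at the start; "wrist_torque": the same for the moment, N m; "opening": finger opening in mm; "gripper_force": force on a finger pad.
Only numpy, scipy, OpenCV 4.12 (cv2) and the standard library are available. Lean on these libraries where they do the work, as an engineer would, in place of code of your own. Each camera call takes 0.05 s, during which the arm holds its last target. There are 200 camera calls.

## Working session

There is one attempt and no reset: what is moved stays moved. The work goes in short steps, Python scripts to look and compute and a tool call to move; the robot and the scene stay as the last step left them, time stands still between calls to the robot, and variables do not carry over. Pictures are saved under pics/ and viewed, at most 11 in all, crops included, and the job is handed in when it is done.

Besides the shell and the picture viewer there is one more tool, called after "Request:" by a JSON object that holds its "fn" and its "kwargs", one argument or row to a line. jog_arm: Moves the arm, as the interface text tells. Its arguments: {"type":"object","properties":{"steps":{"type":"array","items":{"type":"object","properties":{"delta_pos":{"type":"array","items":{"type":"number"}},"rot":{"type":"array","items":{"type":"number"}},"gripper":{"type":"number"}}}},"grip_force":{"type":"number"}},"required":["steps"]}

```bash
mkdir -p pics; ls; cat > h.py <<'E'
import numpy as np, cv2
from scipy.spatial.transform import Rotation as R
from rig import bot
def pose():
    s=bot.sense(); q=s["tcp_rot"]; return s,np.array(s["ee_pos"]),R.from_quat([q[1],q[2],q[3],q[0]])
def ray(c,px):
    K=c["K"];E=np.array(c["extrinsics"]);d=E[:3,:3].T@np.linalg.inv(K)@np.array([px[0],px[1],1.]);return -E[:3,:3].T@E[:3,3],d/np.linalg.norm(d)
def tri(r1,r2):
    A=[];b=[]
    for o,d in(r1,r2):
        P=np.eye(3)-np.outer(d,d);A.append(P);b.append(P@o)
    x=np.linalg.solve(sum(A),sum(b));return x,[np.linalg.norm(P@x-q) for P,q in zip(A,b)]
def onz(r,z): o,d=r; return o+d*(z-o[2])/d[2]
E
python3 - <<'E'
from h import *
s,p,r=pose(); print(s["clock"],p,r.as_matrix().round(3).tolist())
im=[]
for n in("scene","side"):
    c=bot.capture(n); im.append(c["color"])
    print(n,ray(c,(256,192)))
    for k in("red_scoop_grip","red_funnel_mouth","ball1_center"):
        print(k,[(np.round(d["centre"]),round(d["score"],2)) for d in bot.look_for(k,c)])
        if k!="ball1_center": print([(cv2.boundingRect(d["pixels"].astype(np.uint8)),round(d["score"],2)) for d in bot.outline_of(k,c)])
    cv2.imwrite(f"pics/{n}0.png",c["color"][:,:,::-1])
E
```

```text
pics
0.0 [6.74391578e+02 1.04715309e-01 2.46928083e+02] [[0.0, 1.0, -0.002], [1.0, -0.0, 0.0], [0.0, -0.002, -1.0]]
scene (array([858.58349559, 665.71287814, 759.94366925]), array([-0.38903947, -0.69482497, -0.60486903]))
red_scoop_grip [(array([ 332., -288.,   15.]), 0.88), (array([ 490., -281.,   15.]), 0.7)]
[((193, 171, 40, 29), 0.88), ((238, 155, 38, 30), 0.59)]
red_funnel_mouth [(array([442., 338., 109.]), 0.95)]
[((320, 263, 63, 85), 0.56)]
ball1_center []
side (array([ 421.58094399, -810.78582414,  902.27205346]), array([ 0.02944055,  0.66903616, -0.74264653]))
red_scoop_grip [(array([ 560., -478.,   13.]), 0.87), (array([ 490., -296.,   18.]), 0.74), (array([ 320., -291.,   13.]), 0.74)]
[((247, 254, 59, 51), 0.71), ((175, 260, 57, 45), 0.59), ((293, 318, 56, 66), 0.57), ((222, 69, 42, 52), 0.26)]
red_funnel_mouth [(array([438., 357., 132.]), 0.86)]
[((223, 69, 40, 38), 0.56)]
ball1_center []
```

```bash
python3 - <<'E'
import cv2
for n in("scene","side"):
    i=cv2.imread(f"pics/{n}0.png"); cv2.imwrite(f"pics/{n}0b.png",cv2.resize(i,(800,600),interpolation=cv2.INTER_CUBIC))
E
```

```text
(no output)
```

View pics/scene0b.png

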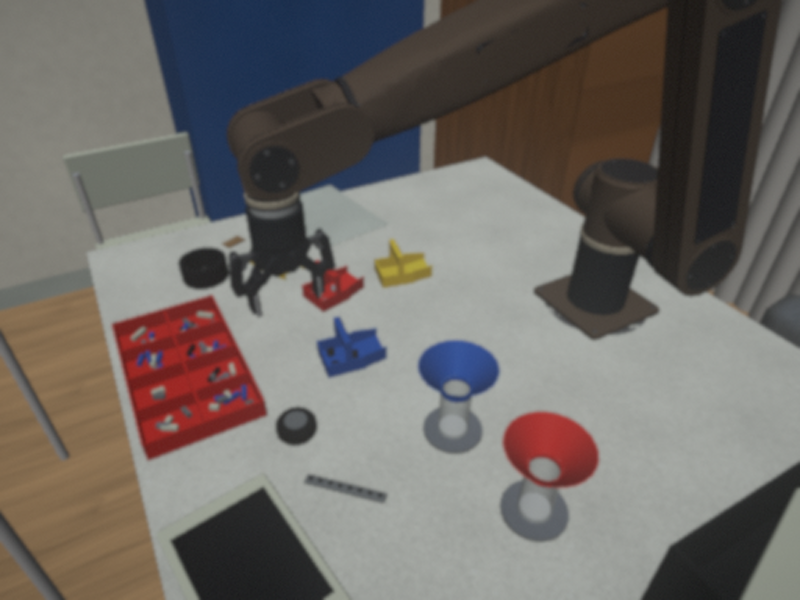

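View pics/side0b.png

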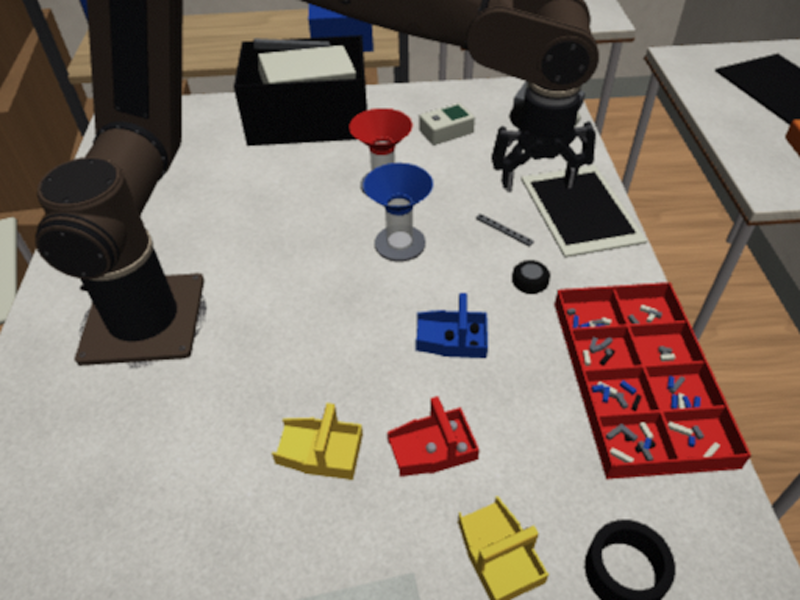

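The scene shows the red scoop at about (333,287) in the 800 px picture. In the side view it is at (433,440), with its spout toward -x and slightly turned, and the balls at (431,447), (453,425) and (462,447). The red funnel is at (550,450) in scene and (380,128) in side. There are two yellow scoops and one blue scoop as decoys. I'll move over the red scoop for a closer look.

Request:
{"fn": "jog_arm", "kwargs": {
  "steps": [
    {"delta_pos": [-7,-4.5,0],"gripper": 1},
    {"delta_pos": [-7,-4.5,0],"gripper": 1},
    {"delta_pos": [-7,-4.5,0],"gripper": 1},
    {"delta_pos": [-7,-4.5,0],"gripper": 1},
    {"delta_pos": [-7,-4.5,0],"gripper": 1},
    {"delta_pos": [-7,-4.5,0],"gripper": 1},
    {"delta_pos": [-7,-4.5,0],"gripper": 1},
    {"delta_pos": [-7,-4.5,0],"gripper": 1}
  ]
}}

```text
invalid input
```

```bash
python3 - <<'E'
from h import *
s,p,r=pose(); c=bot.capture("wrist"); print(s["clock"],p,r.as_matrix().round(3).tolist())
print(c["K"],np.round(c["tool_from_camera"],3).tolist())
for k in("red_scoop_grip","ball1_center"):
    print(k,[(np.round(d["centre"]),round(d["score"],2)) for d in bot.look_for(k,c)])
cv2.imwrite("pics/w1.png",cv2.resize(c["color"][:,:,::-1],(800,600),interpolation=cv2.INTER_CUBIC))
E
```

```text
0.6 [6.74997598e+02 3.41496541e-02 2.48362256e+02] [[-0.0, 1.0, 0.0], [1.0, 0.0, -0.0], [-0.0, 0.0, -1.0]]
[[297.31863964   0.         255.12076434]
 [  0.         297.31863964 191.85833559]
 [  0.           0.           1.        ]] [[0.0, -0.954, -0.299, 75.752], [1.0, 0.0, 0.0, 1.318], [0.0, -0.299, 0.954, -125.237], [0.0, 0.0, 0.0, 1.0]]
red_scoop_grip [(array([ 282., -252.,   16.]), 0.66), (array([ 531., -277.,    6.]), 0.56)]
ball1_center []
```

View pics/w1.png

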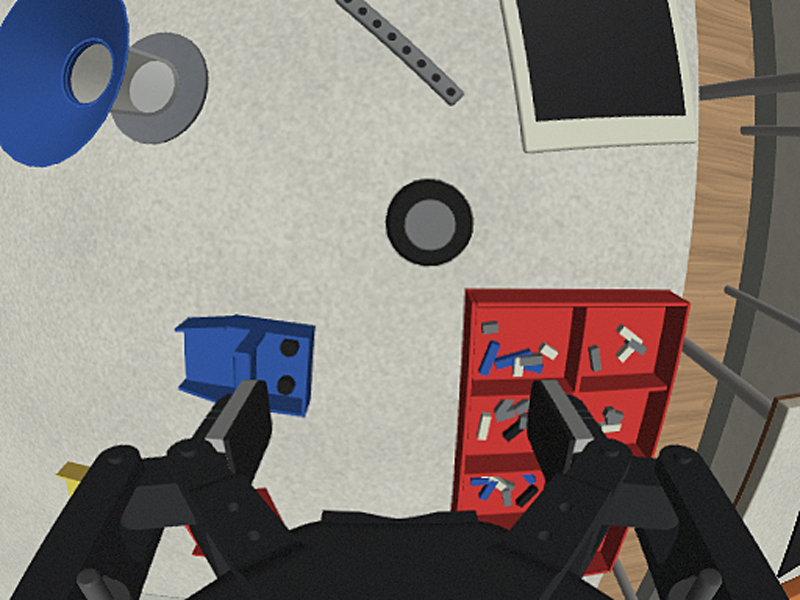

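The move was refused; the arm is unmoved, and the wrist view shows the blue scoop at (245,365). I'll retry with every field given.

Request:
{"fn": "jog_arm", "kwargs": {
  "steps": [
    {"delta_pos": [-7,-4.5,0],"rot": [0,0,0],"gripper": 1.0},
    {"delta_pos": [-7,-4.5,0],"rot": [0,0,0],"gripper": 1.0},
    {"delta_pos": [-7,-4.5,0],"rot": [0,0,0],"gripper": 1.0},
    {"delta_pos": [-7,-4.5,0],"rot": [0,0,0],"gripper": 1.0},
    {"delta_pos": [-7,-4.5,0],"rot": [0,0,0],"gripper": 1.0},
    {"delta_pos": [-7,-4.5,0],"rot": [0,0,0],"gripper": 1.0},
    {"delta_pos": [-7,-4.5,0],"rot": [0,0,0],"gripper": 1.0},
    {"delta_pos": [-7,-4.5,0],"rot": [0,0,0],"gripper": 1.0}
  ],
  "grip_force": 40
}}

```text
clock: 1.42
ee_pos: [493.7, -281.4, 248.7]
tcp_rot: [0.0, 0.707, 0.707, 0.0]
force: [-0.1, -0.5, -0.1]
opening: 85.3
gripper_force: 0.0
```

```bash
cat >> h.py <<'E'
def wray(c,px,p,r):
    K=c["K"];v=(np.array(px)-[K[0,2],K[1,2]])/K[0,0];t=np.hypot(*v)
    d=np.array([*(v/t*np.sin(t)),np.cos(t)]);T=np.array(c["tool_from_camera"])
    return p+r.apply(T[:3,3]),r.apply(T[:3,:3]@d)
E
python3 - <<'E'
from h import *
s,p,r=pose(); c=bot.capture("wrist"); print(s["clock"],p,r.as_matrix().round(3).tolist(),s["joints"])
for k in("red_scoop_grip","ball1_center"):
    print(k,[(np.round(d["centre"]),round(d["score"],2)) for d in bot.look_for(k,c)])
cv2.imwrite("pics/w2.png",cv2.resize(c["color"][:,:,::-1],(800,600),interpolation=cv2.INTER_CUBIC))
E
```

```text
1.4167 [ 493.67494365 -281.37446234  248.68963192] [[-0.0, 1.0, 0.001], [1.0, 0.0, -0.001], [-0.001, 0.001, -1.0]] [-6.96543065e-01  5.15704869e-02  1.84309838e+00 -2.47396212e-05
  1.24612180e+00 -6.96766857e-01]
red_scoop_grip [(array([ 489., -296.,    8.]), 0.91), (array([ 336., -295.,   12.]), 0.71), (array([ 553., -463.,    5.]), 0.64)]
ball1_center [(array([ 520., -268.,   12.]), 0.71)]
```

View pics/w2.png

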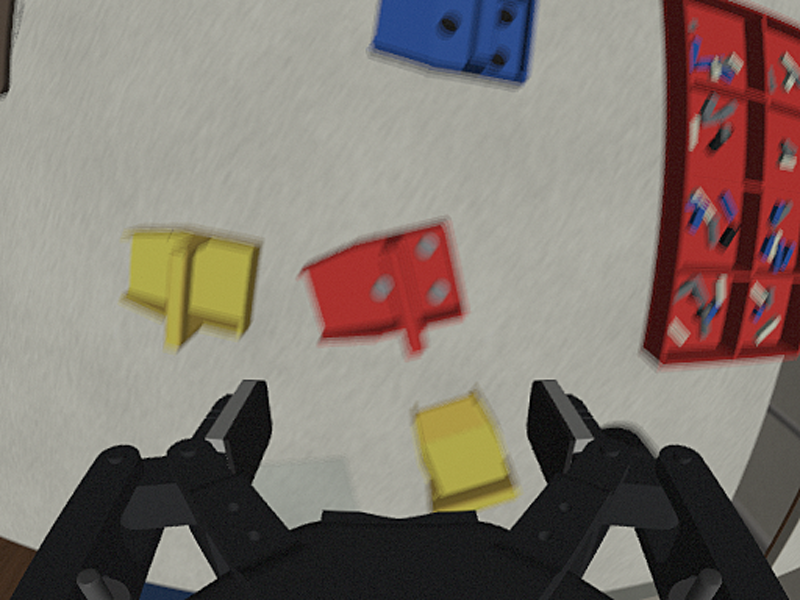

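The blurred wrist view shows the red scoop at about (385,285), turned a little, with its balls at (383,288), (427,245) and (438,292). I'll take a sharp still plus a zoomed side crop to fit its pose.

```bash
python3 - <<'E'
from h import *
import pickle
s,p,r=pose(); c=bot.capture("wrist"); d=bot.capture("side")
pickle.dump((p,r.as_quat(),c,d),open("v.pkl","wb"))
a=c["color"][130:240,180:310,::-1]; b=d["color"][245:315,235:325,::-1]
f=lambda i,k:cv2.resize(i,None,fx=k,fy=k,interpolation=cv2.INTER_CUBIC)
A=f(a,3);B=f(b,4.4)
o=np.zeros((max(A.shape[0],B.shape[0]),A.shape[1]+B.shape[1],3),np.uint8);o[:A.shape[0],:A.shape[1]]=A;o[:B.shape[0],A.shape[1]:]=B
print(p,A.shape,B.shape);cv2.imwrite("pics/z.png",o)
E
```

```text
[ 493.59931132 -282.3343315   248.57863633] (330, 390, 3) (308, 396, 3)
```

View pics/z.png

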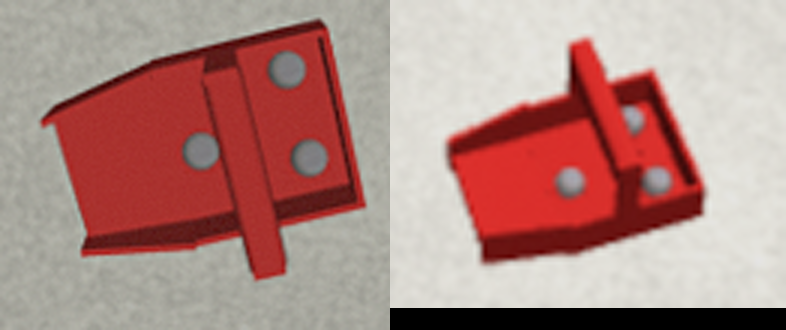

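```bash
python3 - <<'E'
from h import *
import pickle
p,q,c,d=pickle.load(open("v.pkl","rb"));r=R.from_quat(q)
W=lambda u,v:wray(c,(u/3+180,v/3+130),p,r); S=lambda u,v:ray(d,((u-390)/4.4+235,v/4.4+245))
e=[]
for w,s in(((221,74),(581,40)),((270,270),(628,166))):
    x,g=tri(W(*w),S(*s));e.append(x);print("end",x.round(1),np.round(g,1))
m=(e[0]+e[1])/2;v=e[0]-e[1];print("mid",m.round(1),"len",np.linalg.norm(v),"yaw",np.degrees(np.arctan2(-v[0],v[1])))
# wrist only at z=76
a,b=onz(W(221,74),76),onz(W(270,270),76);print(a,b,(a+b)/2)
f=[onz(W(*u),z) for u,z in (((327,22),30),((364,207),30),((42,122),30),((82,254),30))]
bk=(f[0]+f[1])/2;sp=(f[2]+f[3])/2;print(bk,sp,np.degrees(np.arctan2(*(bk-sp)[1::-1])),np.linalg.norm(bk-sp),np.linalg.norm(f[0]-f[1]))
# funnel rim, masks
for n in("scene","side"):
    k=bot.capture(n);o=bot.outline_of("red_funnel_mouth",k)[0]["pixels"]
    hsv=cv2.cvtColor(k["color"],cv2.COLOR_RGB2HSV);m=((hsv[...,1]>150)&((hsv[...,0]<8)|(hsv[...,0]>172))).astype(np.uint8)
    mm=m.copy();mm[:]=0;x,y,w,h=(312,255,80,70) if n=="scene" else (215,62,55,35);mm[y:y+h,x:x+w]=m[y:y+h,x:x+w]
    ys,xs=np.nonzero(mm);print(n,xs.min(),xs.max(),ys.min(),ys.max())
    # render rim fit by matching bbox left/right/top
    from scipy.optimize import least_squares
    K=k["K"];E=np.array(k["extrinsics"]);t=np.linspace(0,6.28,200)
    def pr(X):
        y=(E[:3,:3]@X.T).T+E[:3,3];y=(K@y.T).T;return y[:,:2]/y[:,2:]
    def res(v):
        P=pr(np.c_[v[0]+63*np.cos(t),v[1]+63*np.sin(t),0*t+148]);return [P[:,0].min()-xs.min(),P[:,0].max()-xs.max()-1,P[:,1].min()-ys.min()]
    z=least_squares(res,[440,350]);print(z.x,z.fun)
E
```

```text
end [ 493.1 -260.5   75.1] [0.6 0.6]
end [ 509.8 -333.9   71.5] [1.4 1.4]
mid [ 501.4 -297.2   73.3] len 75.35131288938936 yaw 12.824724759409245
[ 493.61595988 -260.4428772    76.        ] [ 510.90080213 -332.14433646   76.        ] [ 502.258381   -296.29360683   76.        ]
[ 543.13873652 -286.07968779   30.        ] [ 428.0424196  -315.76269525   30.        ] 14.461300943522483 118.86228628334128 77.68916835337268
scene 324 380 265 305
[449.61746082 341.50636534] [-2.95831412  2.88230201 -0.55474339]Traceback (most recent call last):
  File "<stdin>", line 15, in <module>
IndexError: list index out of range
```

The two views agree on the scoop: centre (502,-297), handle top about 75 mm up, yaw about 14°. The funnel is near (450,341).

Pouring outward suits the wrist best, so I'll grasp with a half turn (tool y at -166°).

Request:
{"fn": "jog_arm", "kwargs": {
  "steps": [
    {"delta_pos": [-0.37,0.2,0],"rot": [0,0,1.4],"gripper": 1.0},
    {"delta_pos": [-0.37,0.2,0],"rot": [0,0,2.8],"gripper": 1.0},
    {"delta_pos": [-0.37,0.2,0],"rot": [0,0,4.2],"gripper": 1.0},
    {"delta_pos": [-0.37,0.2,0],"rot": [0,0,5.6],"gripper": 1.0},
    {"delta_pos": [-0.37,0.2,0],"rot": [0,0,7],"gripper": 1.0},
    {"delta_pos": [-0.37,0.2,0],"rot": [0,0,8.4],"gripper": 1.0},
    {"delta_pos": [-0.37,0.2,0],"rot": [0,0,9.8],"gripper": 1.0},
    {"delta_pos": [-0.37,0.2,0],"rot": [0,0,11],"gripper": 1.0}
  ]
}}

```text
clock: 2.53
ee_pos: [503.7, -293.6, 248.2]
tcp_rot: [-0.0, 0.954, 0.299, -0.0]
force: [0.3, 0.0, 0.5]
opening: 85.3
gripper_force: 0.0
```

Request:
{"fn": "jog_arm", "kwargs": {
  "steps": [
    {"delta_pos": [0,0,0],"rot": [0,0,1.4],"gripper": 1.0},
    {"delta_pos": [0,0,0],"rot": [0,0,2.8],"gripper": 1.0},
    {"delta_pos": [0,0,0],"rot": [0,0,4.2],"gripper": 1.0},
    {"delta_pos": [0,0,0],"rot": [0,0,5.6],"gripper": 1.0},
    {"delta_pos": [0,0,0],"rot": [0,0,7],"gripper": 1.0},
    {"delta_pos": [0,0,0],"rot": [0,0,8.4],"gripper": 1.0},
    {"delta_pos": [0,0,0],"rot": [0,0,9.8],"gripper": 1.0},
    {"delta_pos": [0,0,0],"rot": [0,0,11],"gripper": 1.0}
  ]
}}

```text
clock: 3.2
ee_pos: [503.7, -293.6, 248.2]
tcp_rot: [-0.0, 0.984, -0.175, -0.0]
force: [-0.5, -0.8, -0.4]
opening: 85.6
gripper_force: 0.0
```

Request:
{"fn": "jog_arm", "kwargs": {
  "steps": [
    {"delta_pos": [0,0,0],"rot": [0,0,1.4],"gripper": 1.0},
    {"delta_pos": [0,0,0],"rot": [0,0,2.8],"gripper": 1.0},
    {"delta_pos": [0,0,0],"rot": [0,0,4.2],"gripper": 1.0},
    {"delta_pos": [0,0,0],"rot": [0,0,5.6],"gripper": 1.0},
    {"delta_pos": [0,0,0],"rot": [0,0,7],"gripper": 1.0},
    {"delta_pos": [0,0,0],"rot": [0,0,8.4],"gripper": 1.0},
    {"delta_pos": [0,0,0],"rot": [0,0,9.8],"gripper": 1.0},
    {"delta_pos": [0,0,0],"rot": [0,0,11.2],"gripper": 1.0}
  ]
}}

```text
clock: 3.87
ee_pos: [503.7, -293.6, 248.2]
tcp_rot: [-0.0, 0.787, -0.617, -0.0]
force: [-0.0, -0.2, 0.7]
opening: 85.3
gripper_force: 0.0
```

Request:
{"fn": "jog_arm", "kwargs": {
  "steps": [
    {"delta_pos": [0,0,0.8],"rot": [0,0,0],"gripper": 1.0},
    {"delta_pos": [0,0,1.6],"rot": [0,0,0],"gripper": 1.0},
    {"delta_pos": [0,0,2.2],"rot": [0,0,0],"gripper": 1.0},
    {"delta_pos": [0,0,2.2],"rot": [0,0,0],"gripper": 1.0},
    {"delta_pos": [0,0,2.2],"rot": [0,0,0],"gripper": 1.0}
  ]
}}

```text
clock: 4.28
ee_pos: [502.8, -293.3, 158.9]
tcp_rot: [-0.0, 0.788, -0.615, -0.002]
force: [0.1, -0.2, 1.2]
opening: 85.5
gripper_force: 0.0
```

```bash
python3 - <<'E'
from h import *
s,p,r=pose(); c=bot.capture("wrist"); print(s["clock"],p,r.as_matrix().round(3).tolist(),np.round(s["joints"],3))
cv2.imwrite("pics/w3.png",cv2.resize(c["color"][:,:,::-1],(800,600),interpolation=cv2.INTER_CUBIC))
E
```

```text
4.2833 [ 502.7804919  -293.30248422  158.9152259 ] [[0.243, -0.97, -0.003], [-0.97, -0.243, 0.002], [-0.003, 0.002, -1.0]] [-0.702  0.175  1.881  0.     1.089  2.193]
```

View pics/w3.png

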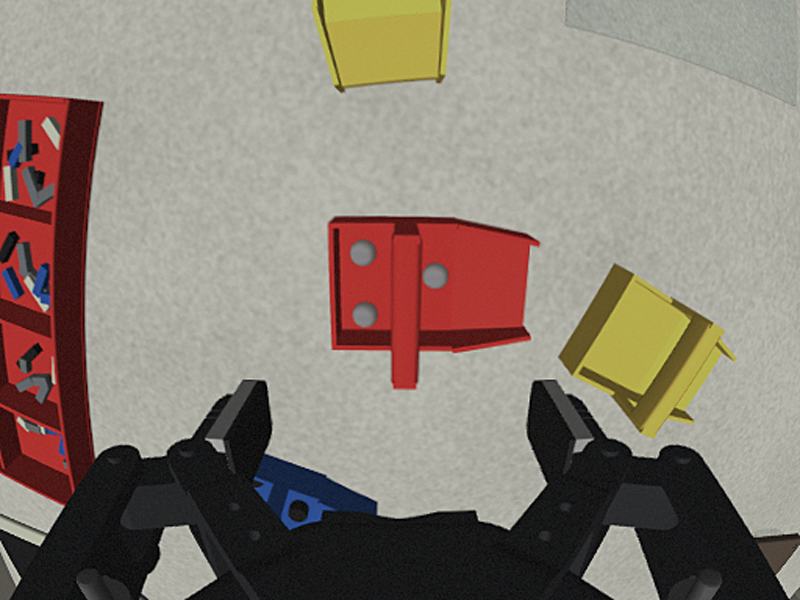

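The wrist view shows the red scoop square to the jaws, with the handle from (407,238) to (404,388) centred between the pads and all three balls in the pan. I'll descend and grip.

Request:
{"fn": "jog_arm", "kwargs": {
  "steps": [
    {"delta_pos": [0.08,0.03,0.7],"rot": [0,0,0],"gripper": 1.0},
    {"delta_pos": [0.08,0.03,1.4],"rot": [0,0,0],"gripper": 1.0},
    {"delta_pos": [0.08,0.03,1.9],"rot": [0,0,0],"gripper": 1.0},
    {"delta_pos": [0.08,0.03,2.35],"rot": [0,0,0],"gripper": 1.0},
    {"delta_pos": [0.08,0.03,2.35],"rot": [0,0,0],"gripper": 1.0},
    {"delta_pos": [0.08,0.03,2.35],"rot": [0,0,0],"gripper": 0.6},
    {"delta_pos": [0.08,0.03,2.35],"rot": [0,0,0],"gripper": 0.4},
    {"delta_pos": [0.08,0.03,2.35],"rot": [0,0,0],"gripper": 0.3}
  ],
  "grip_force": 40
}}

```text
clock: 5.0
ee_pos: [504.2, -299.4, 69.2]
tcp_rot: [0.0, 0.788, -0.616, 0.002]
force: [-0.2, 0.2, 0.1]
opening: 51.4
gripper_force: 0.0
```

Request:
{"fn": "jog_arm", "kwargs": {
  "steps": [
    {"delta_pos": [0,0,0],"rot": [0,0,0],"gripper": 0.2},
    {"delta_pos": [0,0,0],"rot": [0,0,0],"gripper": 0.15},
    {"delta_pos": [0,0,0],"rot": [0,0,0],"gripper": 0.1},
    {"delta_pos": [0,0,0],"rot": [0,0,0],"gripper": 0.0},
    {"delta_pos": [0,0,0],"rot": [0,0,0],"gripper": 0.0},
    {"delta_pos": [0,0,0],"rot": [0,0,0],"gripper": 0.0},
    {"delta_pos": [0,0,0],"rot": [0,0,0],"gripper": 0.0},
    {"delta_pos": [0,0,0],"rot": [0,0,0],"gripper": 0.0}
  ],
  "grip_force": 60
}}

```text
clock: 5.67
ee_pos: [503.2, -298.7, 67.5]
tcp_rot: [0.0, 0.788, -0.616, 0.001]
force: [-1.0, 0.2, 5.2]
opening: 13.1
gripper_force: 59.9
```

Gripped: opening 13 mm, 60 N. Lifting gently.

Request:
{"fn": "jog_arm", "kwargs": {
  "steps": [
    {"delta_pos": [0,0,-0.2],"rot": [0,0,0],"gripper": 0.0},
    {"delta_pos": [0,0,-0.6],"rot": [0,0,0],"gripper": 0.0},
    {"delta_pos": [0,0,-1.2],"rot": [0,0,0],"gripper": 0.0},
    {"delta_pos": [0,0,-1.8],"rot": [0,0,0],"gripper": 0.0},
    {"delta_pos": [0,0,-2.4],"rot": [0,0,0],"gripper": 0.0},
    {"delta_pos": [0,0,-3.0],"rot": [0,0,0],"gripper": 0.0},
    {"delta_pos": [0,0,-3.4],"rot": [0,0,0],"gripper": 0.0},
    {"delta_pos": [0,0,-3.6],"rot": [0,0,0],"gripper": 0.0}
  ]
}}

```text
clock: 6.33
ee_pos: [503.0, -298.5, 212.7]
tcp_rot: [0.0, 0.788, -0.616, 0.001]
force: [0.4, -1.2, -2.0]
opening: 12.5
gripper_force: 58.9
```

Request:
{"fn": "jog_arm", "kwargs": {
  "steps": [
    {"delta_pos": [0,0,-0.2],"rot": [0,0,0],"gripper": 0.0},
    {"delta_pos": [0,0,-0.6],"rot": [0,0,0],"gripper": 0.0},
    {"delta_pos": [0,0,-1.2],"rot": [0,0,0],"gripper": 0.0},
    {"delta_pos": [0,0,-1.6],"rot": [0,0,0],"gripper": 0.0},
    {"delta_pos": [0,0,-1.8],"rot": [0,0,0],"gripper": 0.0},
    {"delta_pos": [0,0,-1.8],"rot": [0,0,0],"gripper": 0.0}
  ]
}}

```text
clock: 6.83
ee_pos: [503.0, -298.5, 283.6]
tcp_rot: [0.0, 0.788, -0.616, 0.001]
force: [-0.3, -0.1, -0.2]
opening: 12.8
gripper_force: 58.9
```

```bash
python3 - <<'E'
from h import *
s,p,r=pose(); c=bot.capture("side"); print(s["clock"],p,r.as_matrix().round(3).tolist(),s["force"],np.round(s["joints"],3))
E0=c["color"]
cv2.imwrite("pics/s4.png",cv2.resize(E0[120:320,180:400,::-1],(660,600),interpolation=cv2.INTER_CUBIC))
# funnel rim from side view, now unobstructed? red mask
hsv=cv2.cvtColor(E0,cv2.COLOR_RGB2HSV);m=((hsv[...,1]>120)&((hsv[...,0]<8)|(hsv[...,0]>172)))[62:104,210:280]
ys,xs=np.nonzero(m);print(xs.min()+210,xs.max()+210,ys.min()+62,ys.max()+62)
l=(xs.min()+210,ys[xs==xs.min()].mean()+62);rr=(xs.max()+211,ys[xs==xs.max()].mean()+62)
a,b=onz(ray(c,l),148),onz(ray(c,rr),148);print(a,b,(a+b)/2)
t=onz(ray(c,((xs[ys==ys.min()].mean()+210.5),ys.min()+62)),148);print("far rim",t)
c=bot.capture("scene");hsv=cv2.cvtColor(c["color"],cv2.COLOR_RGB2HSV);m=((hsv[...,1]>120)&((hsv[...,0]<8)|(hsv[...,0]>172)))[255:320,312:392]
ys,xs=np.nonzero(m)
a,b=[onz(ray(c,(x+312+o,ys[xs==x].mean()+255.5)),148) for x,o in((xs.min(),0),(xs.max(),1))];print(a,b,(a+b)/2,np.linalg.norm(a-b))
t=onz(ray(c,((xs[ys==ys.min()].mean()+312.5),ys.min()+255)),148);print("far rim",t)
E
```

```text
6.8333 [ 502.96505031 -298.47210089  283.55778209] [[0.242, -0.97, 0.002], [-0.97, -0.242, -0.001], [0.002, -0.001, -1.0]] [-0.27167662 -0.12979833 -0.23105286] [-0.709  0.062  1.768  0.     1.31   2.188]
257 263 81 86
[484.7299023  315.18893508 148.        ] [505.98753877 313.09405612 148.        ] [495.35872053 314.1414956  148.        ]
far rim [496.15769041 324.80569336 148.        ]
[493.65508193 301.96935025 148.        ] [404.15289008 379.85993032 148.        ] [448.903986   340.91464028 148.        ] 118.64899835885103
far rim [417.45880415 285.83316513 148.        ]
```

View pics/s4.png

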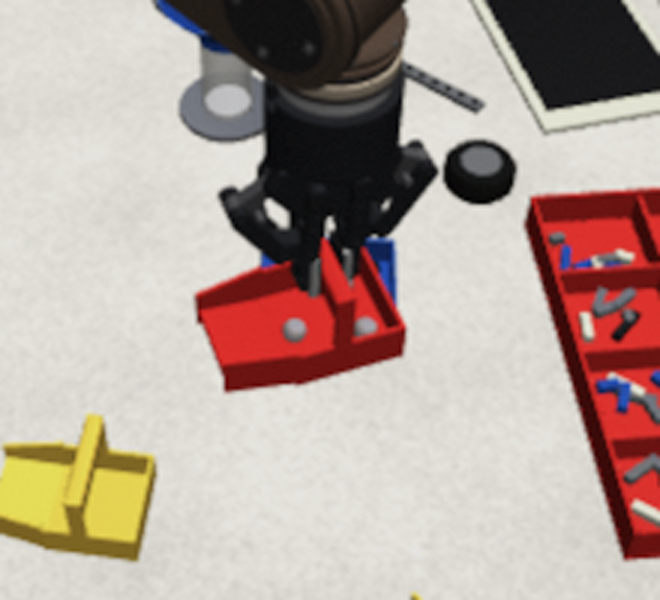

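The side view shows the scoop hanging level, with two balls visible (one is hidden by the handle). Next I'll plan the arc to the funnel and the tilt about the spout edge.

```bash
python3 - <<'E'
from h import *
import pickle
p,q,c,d=pickle.load(open("v.pkl","rb"))
a,b=[onz(ray(d,(u/1.5625,128/1.5625)),148) for u in(349,411)];print("side rim",a,b,(a+b)/2)
b=np.array([443,340.]);ang=np.degrees(np.arctan2(b[1],b[0]));rad=np.hypot(*b);print(ang,rad)
r1=rad-90; 
def P(t):
    s=t*t*(3-2*t);s=(s+t)/2; th=np.radians(-30.7+s*(ang+30.7));rr=584.5+s*(r1-584.5)
    return np.array([rr*np.cos(th),rr*np.sin(th),284.]),-166+s*(ang+166)
for k in range(6):
    p0,y0=P(k/6);u=np.radians(y0);Y=np.array([np.cos(u),np.sin(u),0]);Z=np.array([0,0,-1.]);X=np.cross(Y,Z)
    print(k,[[*(np.round([(pp-p0)@X/40,(pp-p0)@Y/40],2)),round(-(yy-y0)/5,1)] for pp,yy in (P((k+(i+1)/8)/6) for i in range(8))],P((k+1)/6)[0].round())
E
```

```text
side rim [382.33994042 331.0829502  148.        ] [503.5249068  319.12226705 148.        ] [442.93242361 325.10260863 148.        ]
37.506035246704855 558.4344187100219
0 [[np.float64(-0.16), np.float64(-0.11), np.float64(-0.5)], [np.float64(-0.34), np.float64(-0.23), np.float64(-1.0)], [np.float64(-0.54), np.float64(-0.36), np.float64(-1.5)], [np.float64(-0.75), np.float64(-0.5), np.float64(-2.1)], [np.float64(-0.99), np.float64(-0.64), np.float64(-2.7)], [np.float64(-1.24), np.float64(-0.78), np.float64(-3.4)], [np.float64(-1.51), np.float64(-0.93), np.float64(-4.1)], [np.float64(-1.8), np.float64(-1.08), np.float64(-4.9)]] [ 527. -218.  284.]
1 [[np.float64(-0.21), np.float64(-0.26), np.float64(-0.8)], [np.float64(-0.44), np.float64(-0.52), np.float64(-1.6)], [np.float64(-0.68), np.float64(-0.79), np.float64(-2.5)], [np.float64(-0.94), np.float64(-1.06), np.float64(-3.4)], [np.float64(-1.21), np.float64(-1.32), np.float64(-4.3)], [np.float64(-1.49), np.float64(-1.59), np.float64(-5.2)], [np.float64(-1.79), np.float64(-1.85), np.float64(-6.2)], [np.float64(-2.1), np.float64(-2.11),
[... 1247 characters left out ...]
 np.float64(-1.42), np.float64(-4.7)], [np.float64(1.15), np.float64(-1.69), np.float64(-5.5)], [np.float64(1.29), np.float64(-1.95), np.float64(-6.4)], [np.float64(1.42), np.float64(-2.21), np.float64(-7.2)]] [421. 236. 284.]
5 [[np.float64(0.24), np.float64(-0.13), np.float64(-0.8)], [np.float64(0.46), np.float64(-0.26), np.float64(-1.5)], [np.float64(0.67), np.float64(-0.38), np.float64(-2.2)], [np.float64(0.87), np.float64(-0.5), np.float64(-2.8)], [np.float64(1.04), np.float64(-0.62), np.float64(-3.4)], [np.float64(1.2), np.float64(-0.73), np.float64(-3.9)], [np.float64(1.35), np.float64(-0.83), np.float64(-4.4)], [np.float64(1.47), np.float64(-0.92), np.float64(-4.9)]] [372. 285. 284.]
```

Request:
{"fn": "jog_arm", "kwargs": {
  "steps": [
    {"delta_pos": [-0.16,-0.11,0],"rot": [0,0,-0.5],"gripper": 0.0},
    {"delta_pos": [-0.34,-0.23,0],"rot": [0,0,-1],"gripper": 0.0},
    {"delta_pos": [-0.54,-0.36,0],"rot": [0,0,-1.5],"gripper": 0.0},
    {"delta_pos": [-0.75,-0.5,0],"rot": [0,0,-2.1],"gripper": 0.0},
    {"delta_pos": [-0.99,-0.64,0],"rot": [0,0,-2.7],"gripper": 0.0},
    {"delta_pos": [-1.24,-0.78,0],"rot": [0,0,-3.4],"gripper": 0.0},
    {"delta_pos": [-1.51,-0.93,0],"rot": [0,0,-4.1],"gripper": 0.0},
    {"delta_pos": [-1.8,-1.08,0],"rot": [0,0,-4.9],"gripper": 0.0}
  ]
}}

```text
clock: 7.6
ee_pos: [526.3, -216.9, 279.5]
tcp_rot: [-0.0, 0.901, -0.433, -0.002]
force: [0.2, 0.8, -1.3]
opening: 12.8
gripper_force: 58.9
```

Request:
{"fn": "jog_arm", "kwargs": {
  "steps": [
    {"delta_pos": [-0.21,-0.26,0],"rot": [0,0,-0.8],"gripper": 0.0},
    {"delta_pos": [-0.44,-0.52,0],"rot": [0,0,-1.6],"gripper": 0.0},
    {"delta_pos": [-0.68,-0.79,0],"rot": [0,0,-2.5],"gripper": 0.0},
    {"delta_pos": [-0.94,-1.06,0],"rot": [0,0,-3.4],"gripper": 0.0},
    {"delta_pos": [-1.21,-1.32,0],"rot": [0,0,-4.3],"gripper": 0.0},
    {"delta_pos": [-1.49,-1.59,0],"rot": [0,0,-5.2],"gripper": 0.0},
    {"delta_pos": [-1.79,-1.85,0],"rot": [0,0,-6.2],"gripper": 0.0},
    {"delta_pos": [-2.1,-2.11,0],"rot": [0,0,-7.2],"gripper": 0.0}
  ]
}}

```text
clock: 8.27
ee_pos: [539.9, -98.5, 279.6]
tcp_rot: [-0.001, 0.991, -0.133, -0.002]
force: [-0.5, -0.3, -1.6]
opening: 13.3
gripper_force: 58.9
```

Request:
{"fn": "jog_arm", "kwargs": {
  "steps": [
    {"delta_pos": [-0.11,-0.39,0],"rot": [0,0,-1],"gripper": 0.0},
    {"delta_pos": [-0.24,-0.78,0],"rot": [0,0,-2],"gripper": 0.0},
    {"delta_pos": [-0.38,-1.17,0],"rot": [0,0,-3],"gripper": 0.0},
    {"delta_pos": [-0.53,-1.56,0],"rot": [0,0,-4.1],"gripper": 0.0},
    {"delta_pos": [-0.69,-1.94,0],"rot": [0,0,-5.1],"gripper": 0.0},
    {"delta_pos": [-0.87,-2.32,0],"rot": [0,0,-6.2],"gripper": 0.0},
    {"delta_pos": [-1.06,-2.69,0],"rot": [0,0,-7.2],"gripper": 0.0},
    {"delta_pos": [-1.26,-3.06,0],"rot": [0,0,-8.3],"gripper": 0.0}
  ]
}}

```text
clock: 8.93
ee_pos: [523.8, 32.7, 279.7]
tcp_rot: [-0.001, 0.974, 0.227, -0.002]
force: [0.3, -0.1, -0.7]
opening: 12.7
gripper_force: 58.9
```

Request:
{"fn": "jog_arm", "kwargs": {
  "steps": [
    {"delta_pos": [0.08,-0.41,0],"rot": [0,0,-1.1],"gripper": 0.0},
    {"delta_pos": [0.14,-0.81,0],"rot": [0,0,-2.1],"gripper": 0.0},
    {"delta_pos": [0.2,-1.21,0],"rot": [0,0,-3.2],"gripper": 0.0},
    {"delta_pos": [0.23,-1.61,0],"rot": [0,0,-4.2],"gripper": 0.0},
    {"delta_pos": [0.26,-2.01,0],"rot": [0,0,-5.3],"gripper": 0.0},
    {"delta_pos": [0.27,-2.4,0],"rot": [0,0,-6.3],"gripper": 0.0},
    {"delta_pos": [0.27,-2.78,0],"rot": [0,0,-7.3],"gripper": 0.0},
    {"delta_pos": [0.26,-3.16,0],"rot": [0,0,-8.3],"gripper": 0.0}
  ]
}}

```text
clock: 9.6
ee_pos: [477.5, 150.6, 279.8]
tcp_rot: [-0.001, 0.83, 0.557, -0.002]
force: [0.7, -0.3, -0.6]
opening: 12.8
gripper_force: 58.9
```

Request:
{"fn": "jog_arm", "kwargs": {
  "steps": [
    {"delta_pos": [0.23,-0.29,0],"rot": [0,0,-1],"gripper": 0.0},
    {"delta_pos": [0.44,-0.58,0],"rot": [0,0,-1.9],"gripper": 0.0},
    {"delta_pos": [0.64,-0.86,0],"rot": [0,0,-2.9],"gripper": 0.0},
    {"delta_pos": [0.82,-1.14,0],"rot": [0,0,-3.8],"gripper": 0.0},
    {"delta_pos": [0.99,-1.42,0],"rot": [0,0,-4.7],"gripper": 0.0},
    {"delta_pos": [1.15,-1.69,0],"rot": [0,0,-5.5],"gripper": 0.0},
    {"delta_pos": [1.29,-1.95,0],"rot": [0,0,-6.4],"gripper": 0.0},
    {"delta_pos": [1.42,-2.21,0],"rot": [0,0,-7.2],"gripper": 0.0}
  ]
}}

```text
clock: 10.27
ee_pos: [417.6, 236.5, 279.8]
tcp_rot: [-0.001, 0.618, 0.786, -0.002]
force: [0.4, -0.5, -1.5]
opening: 12.8
gripper_force: 58.9
```

Request:
{"fn": "jog_arm", "kwargs": {
  "steps": [
    {"delta_pos": [0.24,-0.13,0],"rot": [0,0,-0.8],"gripper": 0.0},
    {"delta_pos": [0.46,-0.26,0],"rot": [0,0,-1.5],"gripper": 0.0},
    {"delta_pos": [0.67,-0.38,0],"rot": [0,0,-2.2],"gripper": 0.0},
    {"delta_pos": [0.87,-0.5,0],"rot": [0,0,-2.8],"gripper": 0.0},
    {"delta_pos": [1.04,-0.62,0],"rot": [0,0,-3.4],"gripper": 0.0},
    {"delta_pos": [1.2,-0.73,0],"rot": [0,0,-3.9],"gripper": 0.0},
    {"delta_pos": [1.35,-0.83,0],"rot": [0,0,-4.4],"gripper": 0.0},
    {"delta_pos": [1.47,-0.92,0],"rot": [0,0,-4.9],"gripper": 0.0}
  ]
}}

```text
clock: 10.93
ee_pos: [368.1, 284.8, 279.8]
tcp_rot: [-0.001, 0.437, 0.899, -0.002]
force: [0.4, -0.0, -0.7]
opening: 13.0
gripper_force: 58.9
```

```bash
python3 - <<'E'
from h import *
s,p,r=pose(); print(s["clock"],p,r.as_matrix().round(3).tolist(),s["force"],np.round(s["joints"],3))
cs=[bot.capture("scene"),bot.capture("side"),bot.capture("wrist")]
a=cs[0]["color"][205:365,270:430,::-1];b=cs[1]["color"][30:150,170:310,::-1]
o=np.zeros((400,800,3),np.uint8);o[:,:400]=cv2.resize(a,(400,400),interpolation=cv2.INTER_CUBIC);o[:343,400:]=cv2.resize(b,(400,343),interpolation=cv2.INTER_CUBIC)
cv2.imwrite("pics/f5.png",o)
for c in cs: print([(np.round(x["centre"]),round(x["score"],2)) for x in bot.look_for("red_funnel_mouth",c)])
E
```

```text
10.9333 [368.13023757 284.78866894 279.83300347] [[-0.618, 0.787, -0.004], [0.787, 0.618, -0.002], [0.001, -0.004, -1.0]] [ 0.40592647 -0.03944166 -0.71458468] [ 0.44  -0.215  2.034  0.     1.326 -0.226]
[(array([444., 334., 113.]), 0.74)]
[(array([444., 357., 129.]), 0.87)]
[(array([452., 359., 135.]), 0.98)]
```

View pics/f5.png

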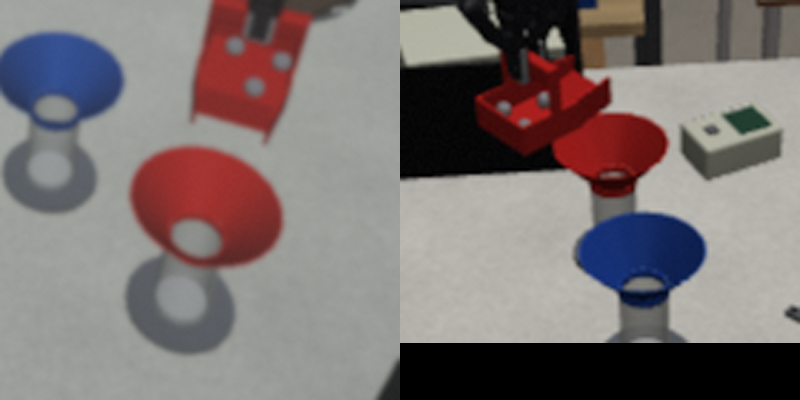

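The scoop is level with all three balls in it, and its spout faces the red funnel from the base side. Rim extremes in the crop: scene left (130,195), right (283,222), top (185,147); side left 553, right 667, top 113. I'll fit the rim circle to these.

```bash
python3 - <<'E'
from h import *
from scipy.optimize import least_squares
C=[bot.capture("scene"),bot.capture("side")];t=np.linspace(0,2*np.pi,400)
o=[(130/2.5+270,283/2.5+270,147/2.5+205),(153/2.857+170,267/2.857+170,113/2.857+30)]
def pr(k,X):
    E=np.array(k["extrinsics"]);y=X@E[:3,:3].T+E[:3,3];y=y@np.array(k["K"]).T;return y[:,:2]/y[:,2:]
def res(v,ks=(0,1)):
    f=[]
    for k in ks:
        P=pr(C[k],np.c_[v[0]+v[2]*np.cos(t),v[1]+v[2]*np.sin(t),0*t+148]);f+=list(np.array([P[:,0].min(),P[:,0].max(),P[:,1].min()])-o[k])
    return f
for ks in((0,),(1,),(0,1)): z=least_squares(res,[440,340,63],args=(ks,));print(ks,z.x,z.fun)
print("tube floor",onz(ray(C[0],(182/2.5+270,298/2.5+205)),12))
s,p,r=pose();print(p,s["clock"])
E
```

```text
(0,) [447.13791951 339.11579639  61.56810698] [0.00000000e+00 5.68434189e-14 0.00000000e+00]
(1,) [444.29933718 332.19322511  61.34147707] [2.84217094e-14 0.00000000e+00 0.00000000e+00]
(0, 1) [445.38861935 337.42617569  61.11531786] [ 0.40240699 -0.1940668  -0.64586556  0.39792624  0.14490138 -0.88552295]
tube floor [445.78365595 339.07478723  12.        ]
[369.63413652 284.62103186 281.96266735] 11.3333
```

The funnel fits at (446,338). I'll drop to pour height, then tip slowly about the spout edge.

Request:
{"fn": "jog_arm", "kwargs": {
  "steps": [
    {"delta_pos": [-0.05,0.02,0.2],"rot": [0,0,0],"gripper": 0.0},
    {"delta_pos": [-0.1,0.05,0.5],"rot": [0,0,0],"gripper": 0.0},
    {"delta_pos": [-0.13,0.08,0.8],"rot": [0,0,0],"gripper": 0.0},
    {"delta_pos": [-0.13,0.08,1.1],"rot": [0,0,0],"gripper": 0.0},
    {"delta_pos": [-0.13,0.08,1.3],"rot": [0,0,0],"gripper": 0.0},
    {"delta_pos": [-0.13,0.08,1.34],"rot": [0,0,0],"gripper": 0.0},
    {"delta_pos": [-0.13,0.08,1.34],"rot": [0,0,0],"gripper": 0.0}
  ]
}}

```text
clock: 11.92
ee_pos: [374.6, 282.5, 227.3]
tcp_rot: [-0.001, 0.438, 0.899, -0.001]
force: [0.8, -0.0, -0.9]
opening: 12.9
gripper_force: 58.9
```

Request:
{"fn": "jog_arm", "kwargs": {
  "steps": [
    {"delta_pos": [0,0.05,-0.08],"rot": [0.5,0,0],"gripper": 0.0},
    {"delta_pos": [0,0.11,-0.16],"rot": [1,0,0],"gripper": 0.0},
    {"delta_pos": [0,0.17,-0.24],"rot": [1.5,0,0],"gripper": 0.0},
    {"delta_pos": [0,0.24,-0.31],"rot": [2,0,0],"gripper": 0.0},
    {"delta_pos": [0,0.31,-0.38],"rot": [2.5,0,0],"gripper": 0.0},
    {"delta_pos": [0,0.38,-0.44],"rot": [3,0,0],"gripper": 0.0},
    {"delta_pos": [0,0.45,-0.51],"rot": [3.5,0,0],"gripper": 0.0},
    {"delta_pos": [0,0.53,-0.57],"rot": [4,0,0],"gripper": 0.0}
  ]
}}

```text
clock: 12.58
ee_pos: [392.6, 296.4, 252.6]
tcp_rot: [-0.076, 0.432, 0.885, -0.156]
force: [-0.7, 0.5, -2.1]
opening: 12.8
gripper_force: 58.9
```

```bash
python3 - <<'E'
from h import *
s,p,r=pose(); M=r.as_matrix();print(s["clock"],p,M.round(3).tolist(),np.round(s["joints"],3))
print("edge",p+M[:,1]*75+M[:,2]*(49+1.5))
E
```

```text
12.5833 [392.64438022 296.3700481  252.61762097] [[-0.616, 0.741, -0.269], [0.788, 0.579, -0.211], [-0.0, -0.342, -0.94]] [ 0.472  0.067  1.845 -0.066  1.571 -0.181]
edge [434.61492268 329.13273256 179.54005894]
```

Request:
{"fn": "jog_arm", "kwargs": {
  "steps": [
    {"delta_pos": [0,0.03,-0.04],"rot": [0.25,0,0],"gripper": 0.0},
    {"delta_pos": [0,0.05,-0.08],"rot": [0.5,0,0],"gripper": 0.0},
    {"delta_pos": [0,0.08,-0.12],"rot": [0.75,0,0],"gripper": 0.0},
    {"delta_pos": [0,0.11,-0.16],"rot": [1,0,0],"gripper": 0.0},
    {"delta_pos": [0,0.14,-0.2],"rot": [1.25,0,0],"gripper": 0.0},
    {"delta_pos": [0,0.17,-0.24],"rot": [1.5,0,0],"gripper": 0.0},
    {"delta_pos": [0,0.2,-0.27],"rot": [1.75,0,0],"gripper": 0.0},
    {"delta_pos": [0,0.24,-0.31],"rot": [2,0,0],"gripper": 0.0}
  ]
}}

```text
clock: 13.25
ee_pos: [402.5, 304.1, 260.0]
tcp_rot: [-0.114, 0.423, 0.868, -0.234]
force: [-1.2, 0.6, -1.2]
opening: 12.9
gripper_force: 58.9
```

Request:
{"fn": "jog_arm", "kwargs": {
  "steps": [
    {"delta_pos": [0,0.03,-0.04],"rot": [0.25,0,0],"gripper": 0.0},
    {"delta_pos": [0,0.05,-0.08],"rot": [0.5,0,0],"gripper": 0.0},
    {"delta_pos": [0,0.08,-0.12],"rot": [0.75,0,0],"gripper": 0.0},
    {"delta_pos": [0,0.11,-0.16],"rot": [1,0,0],"gripper": 0.0},
    {"delta_pos": [0,0.14,-0.2],"rot": [1.25,0,0],"gripper": 0.0},
    {"delta_pos": [0,0.17,-0.24],"rot": [1.5,0,0],"gripper": 0.0},
    {"delta_pos": [0,0.2,-0.27],"rot": [1.75,0,0],"gripper": 0.0},
    {"delta_pos": [0,0.24,-0.31],"rot": [2,0,0],"gripper": 0.0}
  ]
}}

```text
clock: 13.92
ee_pos: [413.9, 313.1, 265.8]
tcp_rot: [-0.15, 0.412, 0.844, -0.308]
force: [-0.1, -0.1, -1.3]
opening: 12.7
gripper_force: 59.0
```

Request:
{"fn": "jog_arm", "kwargs": {
  "steps": [
    {"delta_pos": [0,0.05,-0.08],"rot": [0.5,0,0],"gripper": 0.0},
    {"delta_pos": [0,0.11,-0.16],"rot": [1,0,0],"gripper": 0.0},
    {"delta_pos": [0,0.17,-0.24],"rot": [1.5,0,0],"gripper": 0.0},
    {"delta_pos": [0,0.24,-0.31],"rot": [2,0,0],"gripper": 0.0},
    {"delta_pos": [0,0.31,-0.38],"rot": [2.5,0,0],"gripper": 0.0},
    {"delta_pos": [0,0.31,-0.38],"rot": [2.5,0,0],"gripper": 0.0},
    {"delta_pos": [0,0.31,-0.38],"rot": [2.5,0,0],"gripper": 0.0},
    {"delta_pos": [0,0.31,-0.38],"rot": [2.5,0,0],"gripper": 0.0}
  ]
}}

```text
clock: 14.58
ee_pos: [429.0, 324.8, 269.5]
tcp_rot: [-0.194, 0.393, 0.806, -0.397]
force: [0.0, 0.2, -0.6]
opening: 12.7
gripper_force: 59.0
```

```bash
python3 - <<'E'
from h import *
s,p,r=pose(); M=r.as_matrix();print(s["clock"],p,M.round(3).tolist(),np.round(s["joints"],3))
print("edge",p+M[:,1]*75+M[:,2]*(49+1.5))
cs=[bot.capture("scene"),bot.capture("side")]
a=cs[0]["color"][195:355,270:430,::-1];b=cs[1]["color"][30:150,170:310,::-1]
o=np.zeros((400,800,3),np.uint8);o[:,:400]=cv2.resize(a,(400,400),interpolation=cv2.INTER_CUBIC);o[:343,400:]=cv2.resize(b,(400,343),interpolation=cv2.INTER_CUBIC)
cv2.imwrite("pics/f6.png",o)
for c in cs: print([(np.round(x["centre"]),round(x["score"],2)) for x in bot.look_for("ball1_center",c)])
E
```

```text
14.5833 [428.95611732 324.78983623 269.51215131] [[-0.616, 0.48, -0.625], [0.788, 0.375, -0.488], [-0.0, -0.793, -0.609]] [ 0.512  0.444  1.503 -0.139  2.101 -0.163]
edge [433.38690354 328.25009855 179.2700064 ]
[]
[]
```

View pics/f6.png

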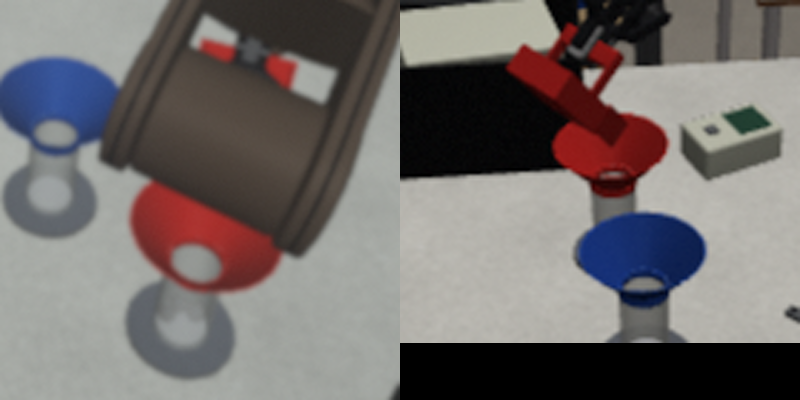

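At 52° tilt the spout is inside the funnel and balls seem to show in the tube near (180,320). I'll level off and check.

Request:
{"fn": "jog_arm", "kwargs": {
  "steps": [
    {"delta_pos": [0,-0.2,0.15],"rot": [-1.3,0,0],"gripper": 0.0},
    {"delta_pos": [0,-0.4,0.3],"rot": [-2.6,0,0],"gripper": 0.0},
    {"delta_pos": [0,-0.6,0.45],"rot": [-3.9,0,0],"gripper": 0.0},
    {"delta_pos": [0,-0.8,0.6],"rot": [-5.2,0,0],"gripper": 0.0},
    {"delta_pos": [0,-1.0,0.75],"rot": [-6.5,0,0],"gripper": 0.0},
    {"delta_pos": [0,-1.2,0.9],"rot": [-7.8,0,0],"gripper": 0.0},
    {"delta_pos": [0,-1.4,1.05],"rot": [-9.2,0,0],"gripper": 0.0},
    {"delta_pos": [0,-1.5,1.1],"rot": [-10.5,0,0],"gripper": 0.0}
  ]
}}

```text
clock: 15.45
ee_pos: [371.8, 280.3, 291.7]
tcp_rot: [0.002, 0.438, 0.899, 0.003]
force: [0.4, -0.1, -0.7]
opening: 13.1
gripper_force: 58.9
```

```bash
python3 - <<'E'
from h import *
import time
s,p,r=pose(); M=r.as_matrix();print(s["clock"],p,M.round(3).tolist(),np.round(s["joints"],3))
for i in range(4): cs=[bot.capture("scene"),bot.capture("side")]
a=cs[0]["color"][195:355,270:430,::-1];b=cs[1]["color"][20:260,120:360,::-1]
o=np.zeros((600,800,3),np.uint8);o[:400,:400]=cv2.resize(a,(400,400),interpolation=cv2.INTER_CUBIC);o[:400,400:]=cv2.resize(b,(400,400),interpolation=cv2.INTER_CUBIC)
o[400:,:200]=cv2.resize(cs[0]["color"][295:340,318:363,::-1],(200,200),interpolation=cv2.INTER_CUBIC)
cv2.imwrite("pics/f7.png",o)
for c in cs:
    for k in("ball1_center","red_scoop_grip"):print(k,[(np.round(x["centre"]),round(x["score"],2)) for x in bot.look_for(k,c)])
c=cs[1];hsv=cv2.cvtColor(c["color"],cv2.COLOR_RGB2HSV)
print("blue disc",onz(ray(c,(400/1.5625,242/1.5625)),3))
for q in((300,300),(330,280),(350,250)):print(q,onz(ray(c,(q[0]/1.5625,q[1]/1.5625)),0))
E
```

```text
15.45 [371.83246605 280.33516842 291.65933264] [[-0.616, 0.788, 0.006], [0.788, 0.616, 0.004], [-0.001, 0.007, -1.0]] [ 4.270e-01 -2.290e-01  2.025e+00  1.000e-03  1.339e+00 -2.360e-01]
ball1_center []
red_scoop_grip [(array([385., 286., 231.]), 0.88), (array([ 555., -475.,   14.]), 0.84), (array([ 333., -295.,   14.]), 0.82)]
ball1_center []
red_scoop_grip [(array([385., 277., 241.]), 0.95), (array([ 558., -478.,   12.]), 0.95), (array([ 320., -290.,   14.]), 0.82)]
blue disc [467.49698887 151.18377721   3.        ]
(300, 300) [2.76879743e+02 1.77285124e+01 1.13686838e-13]
(330, 280) [331.06470172  63.24136196   0.        ]
(350, 250) [369.61517708 140.5301473    0.        ]
```

View pics/f7.png

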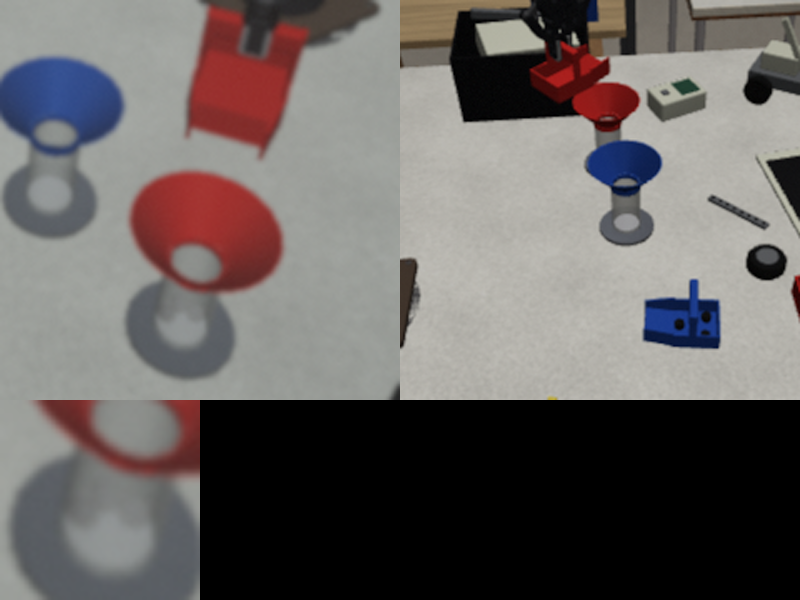

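The scoop is empty, the table is clean, and the balls cover the back of the tube floor at (180,318). The scoop's original spot is free, so I'll return it there.

```bash
python3 - <<'E'
from h import *
a0,r0,y0=np.degrees(np.arctan2(280.3,371.8)),np.hypot(280.3,371.8),38.
def P(t):
    s=t*t*(3-2*t);s=(s+2*t)/3; th=np.radians(a0+s*(-30.7-a0));rr=r0+s*(584.5-r0)
    return np.array([rr*np.cos(th),rr*np.sin(th),284.]),y0+s*(-166-y0)
for k in range(5):
    p0,yy0=P(k/5);u=np.radians(yy0);Y=np.array([np.cos(u),np.sin(u),0]);X=np.cross(Y,[0,0,-1.])
    print(k,[[float(v) for v in np.round([(pp-p0)@X/40,(pp-p0)@Y/40,-(yy-yy0)/5],2)] for pp,yy in (P((k+(i+1)/8)/5) for i in range(8))])
E
```

```text
0 [[-0.24, 0.04, 0.71], [-0.5, 0.09, 1.46], [-0.77, 0.13, 2.26], [-1.07, 0.16, 3.1], [-1.38, 0.19, 3.98], [-1.7, 0.21, 4.91], [-2.04, 0.22, 5.86], [-2.4, 0.22, 6.85]]
1 [[-0.31, 0.2, 1.02], [-0.64, 0.39, 2.07], [-0.98, 0.58, 3.15], [-1.34, 0.77, 4.24], [-1.71, 0.95, 5.36], [-2.1, 1.11, 6.5], [-2.5, 1.27, 7.65], [-2.91, 1.42, 8.81]]
2 [[-0.21, 0.39, 1.17], [-0.44, 0.78, 2.36], [-0.69, 1.16, 3.54], [-0.95, 1.54, 4.73], [-1.22, 1.91, 5.92], [-1.51, 2.27, 7.11], [-1.82, 2.62, 8.29], [-2.13, 2.96, 9.47]]
3 [[0.02, 0.46, 1.16], [0.03, 0.92, 2.32], [0.01, 1.38, 3.45], [-0.01, 1.83, 4.57], [-0.05, 2.28, 5.67], [-0.11, 2.72, 6.74], [-0.17, 3.14, 7.79], [-0.25, 3.56, 8.81]]
4 [[0.22, 0.35, 0.99], [0.42, 0.7, 1.95], [0.6, 1.04, 2.87], [0.77, 1.37, 3.75], [0.92, 1.69, 4.6], [1.06, 2.01, 5.4], [1.18, 2.3, 6.15], [1.29, 2.58, 6.85]]
```

Request:
{"fn": "jog_arm", "kwargs": {
  "steps": [
    {"delta_pos": [-0.24,0.04,0],"rot": [0,0,0.7],"gripper": 0.0},
    {"delta_pos": [-0.5,0.09,0],"rot": [0,0,1.5],"gripper": 0.0},
    {"delta_pos": [-0.77,0.13,0],"rot": [0,0,2.3],"gripper": 0.0},
    {"delta_pos": [-1.07,0.16,0],"rot": [0,0,3.1],"gripper": 0.0},
    {"delta_pos": [-1.38,0.19,0],"rot": [0,0,4.0],"gripper": 0.0},
    {"delta_pos": [-1.7,0.21,0],"rot": [0,0,4.9],"gripper": 0.0},
    {"delta_pos": [-2.04,0.22,0],"rot": [0,0,5.9],"gripper": 0.0},
    {"delta_pos": [-2.4,0.22,0],"rot": [0,0,6.85],"gripper": 0.0}
  ]
}}

```text
clock: 16.72
ee_pos: [439.3, 210.3, 290.1]
tcp_rot: [-0.0, 0.685, 0.729, -0.0]
force: [-0.4, -0.5, -0.6]
opening: 13.0
gripper_force: 59.1
```

Request:
{"fn": "jog_arm", "kwargs": {
  "steps": [
    {"delta_pos": [-0.31,0.2,0],"rot": [0,0,1.0],"gripper": 0.0},
    {"delta_pos": [-0.64,0.39,0],"rot": [0,0,2.1],"gripper": 0.0},
    {"delta_pos": [-0.98,0.58,0],"rot": [0,0,3.15],"gripper": 0.0},
    {"delta_pos": [-1.34,0.77,0],"rot": [0,0,4.25],"gripper": 0.0},
    {"delta_pos": [-1.71,0.95,0],"rot": [0,0,5.35],"gripper": 0.0},
    {"delta_pos": [-2.1,1.11,0],"rot": [0,0,6.5],"gripper": 0.0},
    {"delta_pos": [-2.5,1.27,0],"rot": [0,0,7.65],"gripper": 0.0},
    {"delta_pos": [-2.91,1.42,0],"rot": [0,0,8.8],"gripper": 0.0}
  ]
}}

```text
clock: 17.38
ee_pos: [503.6, 97.5, 290.0]
tcp_rot: [-0.0, 0.908, 0.418, -0.0]
force: [0.0, 0.2, -0.7]
opening: 12.9
gripper_force: 59.1
```

Request:
{"fn": "jog_arm", "kwargs": {
  "steps": [
    {"delta_pos": [-0.21,0.39,0],"rot": [0,0,1.2],"gripper": 0.0},
    {"delta_pos": [-0.44,0.78,0],"rot": [0,0,2.35],"gripper": 0.0},
    {"delta_pos": [-0.69,1.16,0],"rot": [0,0,3.55],"gripper": 0.0},
    {"delta_pos": [-0.95,1.54,0],"rot": [0,0,4.75],"gripper": 0.0},
    {"delta_pos": [-1.22,1.91,0],"rot": [0,0,5.9],"gripper": 0.0},
    {"delta_pos": [-1.51,2.27,0],"rot": [0,0,7.1],"gripper": 0.0},
    {"delta_pos": [-1.82,2.62,0],"rot": [0,0,8.3],"gripper": 0.0},
    {"delta_pos": [-2.13,2.96,0],"rot": [0,0,9.5],"gripper": 0.0}
  ]
}}

```text
clock: 18.05
ee_pos: [538.7, -44.3, 289.9]
tcp_rot: [-0.0, 1.0, 0.017, -0.0]
force: [0.3, -0.6, -1.8]
opening: 13.2
gripper_force: 59.1
```

Request:
{"fn": "jog_arm", "kwargs": {
  "steps": [
    {"delta_pos": [0.02,0.46,0],"rot": [0,0,1.15],"gripper": 0.0},
    {"delta_pos": [0.03,0.92,0],"rot": [0,0,2.3],"gripper": 0.0},
    {"delta_pos": [0.01,1.38,0],"rot": [0,0,3.45],"gripper": 0.0},
    {"delta_pos": [-0.01,1.83,0],"rot": [0,0,4.6],"gripper": 0.0},
    {"delta_pos": [-0.05,2.28,0],"rot": [0,0,5.7],"gripper": 0.0},
    {"delta_pos": [-0.11,2.72,0],"rot": [0,0,6.75],"gripper": 0.0},
    {"delta_pos": [-0.17,3.14,0],"rot": [0,0,7.8],"gripper": 0.0},
    {"delta_pos": [-0.25,3.56,0],"rot": [0,0,8.8],"gripper": 0.0}
  ]
}}

```text
clock: 18.72
ee_pos: [534.1, -187.0, 289.9]
tcp_rot: [-0.0, 0.934, -0.358, -0.0]
force: [0.2, 0.0, -2.1]
opening: 13.0
gripper_force: 59.1
```

Request:
{"fn": "jog_arm", "kwargs": {
  "steps": [
    {"delta_pos": [0.22,0.35,0],"rot": [0,0,1.0],"gripper": 0.0},
    {"delta_pos": [0.42,0.7,0],"rot": [0,0,1.95],"gripper": 0.0},
    {"delta_pos": [0.6,1.04,0],"rot": [0,0,2.9],"gripper": 0.0},
    {"delta_pos": [0.77,1.37,0],"rot": [0,0,3.75],"gripper": 0.0},
    {"delta_pos": [0.92,1.69,0],"rot": [0,0,4.6],"gripper": 0.0},
    {"delta_pos": [1.06,2.01,0],"rot": [0,0,5.4],"gripper": 0.0},
    {"delta_pos": [1.18,2.3,0],"rot": [0,0,6.15],"gripper": 0.0},
    {"delta_pos": [1.29,2.58,0],"rot": [0,0,6.85],"gripper": 0.0}
  ]
}}

```text
clock: 19.38
ee_pos: [503.6, -298.3, 289.8]
tcp_rot: [0.0, 0.787, -0.617, -0.001]
force: [0.3, 0.6, -0.4]
opening: 12.6
gripper_force: 59.1
```

```bash
python3 - <<'E'
from h import *
s,p,r=pose(); M=r.as_matrix();print(s["clock"],p,M.round(3).tolist(),r.as_quat(),np.round(s["joints"],3))
E
```

```text
19.3833 [ 503.64980231 -298.29688861  289.78120002] [[0.239, -0.971, -0.001], [-0.971, -0.239, 0.001], [-0.001, 0.001, -1.0]] [ 7.86950947e-01 -6.17015350e-01 -5.14197525e-04  1.11429170e-05] [-0.708  0.061  1.758 -0.     1.324  2.193]
```

Request:
{"fn": "jog_arm", "kwargs": {
  "steps": [
    {"delta_pos": [0,0,0.6],"rot": [0,0,0],"gripper": 0.0},
    {"delta_pos": [0,0,1.3],"rot": [0,0,0],"gripper": 0.0},
    {"delta_pos": [0,0,2.1],"rot": [0,0,0],"gripper": 0.0},
    {"delta_pos": [0,0,2.9],"rot": [0,0,0],"gripper": 0.0},
    {"delta_pos": [0,0,3.7],"rot": [0,0,0],"gripper": 0.0},
    {"delta_pos": [0,0,4.4],"rot": [0,0,0],"gripper": 0.0},
    {"delta_pos": [0,0,4.9],"rot": [0,0,0],"gripper": 0.0},
    {"delta_pos": [0,0,5.2],"rot": [0,0,0],"gripper": 0.0}
  ]
}}

```text
clock: 20.05
ee_pos: [502.3, -296.2, 78.5]
tcp_rot: [-0.0, 0.788, -0.616, -0.003]
force: [-0.1, 0.3, -1.8]
opening: 12.8
gripper_force: 59.1
```

Request:
{"fn": "jog_arm", "kwargs": {
  "steps": [
    {"delta_pos": [0,0,0.1],"rot": [0,0,0],"gripper": 0.0},
    {"delta_pos": [0,0,0.2],"rot": [0,0,0],"gripper": 0.0},
    {"delta_pos": [0,0,0.28],"rot": [0,0,0],"gripper": 0.0},
    {"delta_pos": [0,0,0.32],"rot": [0,0,0],"gripper": 0.0},
    {"delta_pos": [0,0,0.32],"rot": [0,0,0],"gripper": 0.0},
    {"delta_pos": [0,0,0.32],"rot": [0,0,0],"gripper": 0.0}
  ]
}}

```text
clock: 20.55
ee_pos: [504.3, -297.8, 70.6]
tcp_rot: [0.0, 0.788, -0.616, 0.001]
force: [1.2, 0.4, -0.7]
opening: 13.2
gripper_force: 59.0
```

Request:
{"fn": "jog_arm", "kwargs": {
  "steps": [
    {"delta_pos": [0,0,0.03],"rot": [0,0,0],"gripper": 0.0},
    {"delta_pos": [0,0,0.06],"rot": [0,0,0],"gripper": 0.0},
    {"delta_pos": [0,0,0.08],"rot": [0,0,0],"gripper": 0.0},
    {"delta_pos": [0,0,0.08],"rot": [0,0,0],"gripper": 0.0}
  ]
}}

```text
clock: 20.88
ee_pos: [504.1, -297.7, 67.4]
tcp_rot: [0.0, 0.788, -0.616, 0.0]
force: [-1.5, 0.3, 4.5]
opening: 13.0
gripper_force: 59.8
```

Contact: +4.5 N at the same height as the grasp. I'll release, then withdraw straight up.

Request:
{"fn": "jog_arm", "kwargs": {
  "steps": [
    {"delta_pos": [0,0,0],"rot": [0,0,0],"gripper": 0.2},
    {"delta_pos": [0,0,0],"rot": [0,0,0],"gripper": 0.4},
    {"delta_pos": [0,0,0],"rot": [0,0,0],"gripper": 0.6},
    {"delta_pos": [0,0,0],"rot": [0,0,0],"gripper": 0.8},
    {"delta_pos": [0,0,0],"rot": [0,0,0],"gripper": 0.9},
    {"delta_pos": [0,0,0],"rot": [0,0,0],"gripper": 0.9},
    {"delta_pos": [0,0,0],"rot": [0,0,0],"gripper": 0.9},
    {"delta_pos": [0,0,0],"rot": [0,0,0],"gripper": 0.9}
  ]
}}

```text
clock: 21.55
ee_pos: [503.7, -297.4, 66.3]
tcp_rot: [0.0, 0.788, -0.616, -0.0]
force: [-0.5, -0.7, -0.2]
opening: 76.9
gripper_force: 0.0
```

Request:
{"fn": "jog_arm", "kwargs": {
  "steps": [
    {"delta_pos": [0,0,-0.3],"rot": [0,0,0],"gripper": 0.9},
    {"delta_pos": [0,0,-0.8],"rot": [0,0,0],"gripper": 0.9},
    {"delta_pos": [0,0,-1.6],"rot": [0,0,0],"gripper": 0.9},
    {"delta_pos": [0,0,-2.4],"rot": [0,0,0],"gripper": 0.9},
    {"delta_pos": [0,0,-3.2],"rot": [0,0,0],"gripper": 0.9},
    {"delta_pos": [0,0,-4],"rot": [0,0,0],"gripper": 0.9},
    {"delta_pos": [0,0,-4],"rot": [0,0,0],"gripper": 0.9},
    {"delta_pos": [0,0,-4],"rot": [0,0,0],"gripper": 0.9}
  ]
}}

```text
clock: 22.22
ee_pos: [504.9, -298.4, 230.5]
tcp_rot: [0.0, 0.788, -0.616, 0.004]
force: [0.5, 1.1, -0.9]
opening: 76.7
gripper_force: 0.0
```

```bash
python3 - <<'E'
from h import *
s,p,r=pose();print(s["clock"],p,s["opening"])
c=bot.capture("side");d=bot.capture("scene")
o=np.zeros((400,800,3),np.uint8);o[:,:400]=cv2.resize(c["color"][150:330,190:370,::-1],(400,400),interpolation=cv2.INTER_CUBIC);o[:,400:]=cv2.resize(d["color"][250:350,302:402,::-1],(400,400),interpolation=cv2.INTER_CUBIC)
cv2.imwrite("pics/e.png",o)
E
```

```text
22.2167 [ 504.92995282 -298.37440195  230.45547273] 76.70187067445296
```

View pics/e.png

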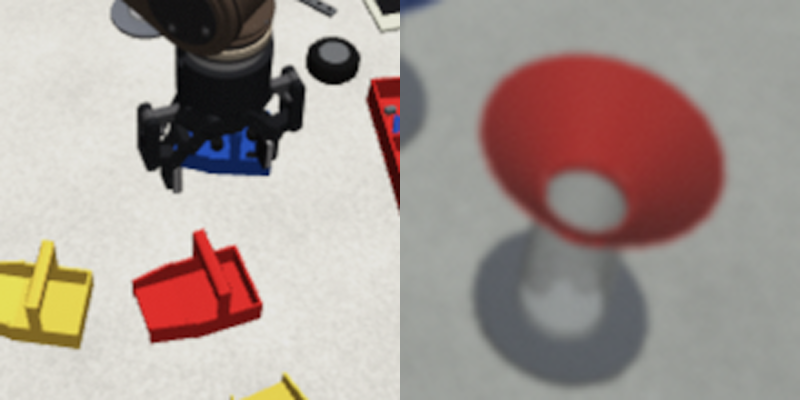

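The scoop stands empty and flat at (195,295), the funnel is clear, and the balls cover the back of the tube floor at (565,285). Handing in.

```bash
python3 -c "
from rig import bot
print(bot.sign_off())"
```

```text
the job is handed in; nothing more can be done
None
```

I poured the three balls through the red funnel, set the empty red scoop down flat on its original spot, let go and handed the job in at about 22 s; the last pictures show the scoop and table clear and what look like the balls on the tube floor, but sign-off returned no verdict.

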